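Lay the tall carton down in the taped outline

ROBOT

A 6-joint arm with a two-finger parallel gripper is mounted at the origin on a cart in front of the work surface, level with it; the furniture and walls round the work are solid. World frame = base frame: x ahead of the robot, y to its left, z up, the work surface at z = 0. Lengths are in m, angles in degrees, forces in N, time in s.
With the tool pointing down it reaches from about 0.275 to 0.85 m from the base axis. Payload 5.2 kg.
Tool frame: the origin (TCP) lies midway between the tips of the shut fingers; the grasp point (between the pads) lies manip.grip_depth behind it (manip.grip_depth is the distance from the TCP to the grasp point, in m); z points along the fingers, y is the line along which they close (so a half turn about z gives the same grasp; the last joint's range is limited). The gripper opens to 85 mm and grips with 20 to 120 N. Pads are 22 mm wide; open, the fingers measure 114 mm over their backs; the gripper's body (76 mm by 85 mm) begins 54 mm behind the grasp point. The pads swing forward as they close: fully open they stand 13 mm farther back than shut.
Start: joints at [-78.484, 14.817, 87.949, -0, 77.235, -11.62], TCP at [0.216, -0.506, 0.231] pointing down, gripper open.
Joint ranges: [-179.93, 179.93], [-52.35, 119.4], [10.71, 147.94], [-69.91, 249.91], [12.55, 155.21], [-178.61, 178.61]. Speed limits (degrees/s): [147.25, 147.25, 180, 180, 180, 180].

INTERFACE

Orientations are given as [roll, pitch, yaw] about the fixed x, y, z axes, in that order (R = Rz(yaw) Ry(pitch) Rx(roll)).
In Python, from bench import manip gives the robot as it stands.
- The arm moves only by the tool send_rows, never from a script. Its arguments are lists of equal length, an entry for each row: "rot": the turn, a rotation vector about the tool's x, y, z as a fraction of full scale, a list of three; "travel": the shift along the tool's x, y, z as a fraction of full scale, a list of three; "grip": the opening, from -1 (shut) to 1 (fully open). In form: {"rot": [[wx, wy, wz], ...], "travel": [[dx, dy, dz], ...], "grip": [grip, ...]}. A call has 1 to 20 rows; each row is the pose to reach, as a shift and turn from the pose commanded when the call began, along the tool's axes at that moment; what a row does not reach only later rows make up. Full scale, the value 1, is 250 mm for a shift and 2 rad for a turn. A row lasts 1/8 s, in which the tool goes at most 62.5 mm and 10.7 degrees, less where a joint would pass 70% of its speed; a pose out of reach is approached as far as the arm can. A call with a number of a shift or a turn outside -1 to 1 is refused whole. A call with a gripper value outside its range is refused whole. The fingers move at their own pace and stop on an object; the grip force is fixed at half the most. Time passes only in rows, so rows that repeat a pose let the fingers close. It gives the time, the measured TCP pose, the force, the opening and the grip force at its end, in the units of the state.
- manip.get_obs(): the state, without advancing time (a new reading comes with each control period).
- manip.grab_frame(name): name is "side" or "top" or "wrist"; returns a dict with "image" (420x560x3 uint8, blue, green, red), "fx", "fy", "cx", "cy" (pixels), "cam_to_world" (4x4, takes a point from camera to world coordinates); the wrist camera has in their place "mount" (4x4, takes a point from camera to tool coordinates, whose origin is the TCP and whose axes are the flange's). Camera axes: x right, y up, looking along -z (the intrinsics and any distortion apply to the point x, -y, -z); pixel columns grow to the right and rows downward; lengths in m; the calibration is good to about 2 mm. A picture is of the moment at which its call begins: read the wrist's pose just before it. There is no depth.
- manip.hand_in(): hands the job in; it is judged then, once.
The state is a dict: "clock": time; "joints": joint angles; "qd": joint speeds; "joint_efforts": joint torques, N m; "ee_pos": TCP position; "tcp_rot": TCP orientation; "contact_force": force on the tool from outside, world axes, zero at the start; "moment": the same for the moment, N m; "grip_width": finger opening in m; "finger_force": force on a finger pad.
Only numpy, scipy, OpenCV 4.12 (cv2) and the standard library are available. Lean on these libraries where they do the work, as an engineer would, in place of code of your own. Each camera call takes 0.05 s, during which the arm holds its last target. There are 200 camera calls.

TASK

With fingertip pushes only, never pinching or lifting it, slide the tall standing carton, kept upright, towards the taped rectangle until the foot of its leading broad face stands a few centimetres inside the near edge, and let it stand still. Then tip it over with a push near its top so that it falls forward and lies flat on its broad face with all of it inside the taped rectangle, and draw the hand clear. Leave the tape roll, box cutter, can, marker and timer where they are.

Things in the scene. Friction and masses are not known exactly. Their poses are not given: they have to be found in the camera images.
- carton: Tall closed carton, standing loose: 54 mm thick (its x), 131 wide (y), 197 tall (z). Origin: centre of its underside. Its broad faces look along +x and -x; the taped rectangle may lie on either of these sides. 0.2 to 0.5 kg. It slides upright only if pushed low (under about 30 mm); pushed near the top it tips about its leading foot edge and falls by itself beyond about 0.27 rad of lean.
- outline: Rectangle of four flat dark tape strips 12 mm wide on the table, no height: 255 mm (its x) by 205 mm (its y) over the outer edges. Origin at its centre, z up. It lies left or right of the carton, a short side 25 to 65 mm from the carton's broad face and within 3 degrees of parallel to it. Inside means within the outer edges of the tape.
- carton_foot_a (a point): Point on the carton in the middle of its thickness: foot end, -y side (0, -65, 0 mm)
- carton_foot_b (a point): Point on the carton in the middle of its thickness: foot end, +y side (0, 65, 0 mm)
- carton_top_a (a point): Point on the carton in the middle of its thickness: top end, -y side (0, -65, 197 mm)
- carton_top_b (a point): Point on the carton in the middle of its thickness: top end, +y side (0, 65, 197 mm)
- carton_mid (a point): Point on the carton in the middle of its thickness: its centre (0, 0, 98.5 mm), also about its centre of mass. A gripper held straight down meets the carton with its body in a low push: lean it back some 40 to 45 degrees, tips leading
- tape_roll: Roll of brown packing tape lying flat, 96 mm across, 48 mm high, on the other side of the carton from the taped rectangle, its centre 180 to 220 mm from the carton's; origin at the centre of its underside. Must stay.
- box_cutter: Yellow box cutter 155 x 24 x 20 mm (long in its y) lying at the front of the table; origin at the centre of its underside. Must stay.
- soda_can: Drink can standing, 65 mm across, 124 mm high, behind the carton; origin at the centre of its underside. Must stay.
- marker: Marker pen lying, 135 x 17 x 16 mm (long in its y), behind the carton; origin at the centre of its underside. Must stay.
- timer: White kitchen timer with a knob, 64 x 64 x 52 mm, at the back; origin at the centre of its underside. Must stay.
There are look-alikes about, which are no part of the job. Of the things that look like the carton, the largest one is meant.

How it is judged (in metres and radians):
On the way, in this order (a step that is already met when the one before it is completed fails the run):
1. the carton, still upright, has been slid until its leading foot edge is over the near tape or inside it (from 8 mm short of the tape's outer edge to 65 mm inside it), and stands still (x of carton in the frame of outline between -0.1625 and 0.1625 m and (x of carton in the frame of outline above 0.0895 m or x of carton in the frame of outline below -0.0895 m) and y of carton in the frame of outline between -0.06 and 0.06 m and angle between carton's own z axis and vertical below 0.06 rad and linear speed of carton below 0.02 m/s), for 0.2 s.
2. the fingers, above half its height, push the carton into a lean (angle between carton's own z axis and vertical between 0.09 and 0.8 rad and height (world z) of the grasp point above 0.1 m and contact force between the fingers and carton above 0.1 N), for 0.02 s.
At the end, for the whole second after the job is handed in: The carton lies at rest flat on a broad face (within 0.1 rad), wholly within the outer edges of the tape (3 mm over is allowed) (angle between carton's own z axis and vertical between 1.47 and 1.67 rad and (angle between carton's own x axis and vertical below 0.1 rad or angle between carton's own x axis and vertical above 3.04 rad) and height (world z) of carton_mid below 0.04 m and linear speed of carton below 0.02 m/s and x of carton_foot_a in the frame of outline between -0.1305 and 0.1305 m and y of carton_foot_a in the frame of outline between -0.1055 and 0.1055 m and x of carton_foot_b in the frame of outline between -0.1305 and 0.1305 m and y of carton_foot_b in the frame of outline between -0.1055 and 0.1055 m and x of carton_top_a in the frame of outline between -0.1305 and 0.1305 m and y of carton_top_a in the frame of outline between -0.1055 and 0.1055 m and x of carton_top_b in the frame of outline between -0.1305 and 0.1305 m and y of carton_top_b in the frame of outline between -0.1055 and 0.1055 m); the robot touches nothing.
It fails at once if the carton is taken between the fingers (x of the grasp point in the frame of carton between -0.018 and 0.018 m and y of the grasp point in the frame of carton between -0.058 and 0.058 m and z of the grasp point in the frame of carton between 0.005 and 0.19 m and contact force between the fingers and carton above 0.3 N).
It fails at once if the carton is lifted or carried (height (world z) of carton_mid above 0.122 m or (angle between carton's own z axis and vertical above 1.4 rad and height (world z) of carton_mid above 0.08 m)).
It fails at once if a bystander is moved by more than 20 mm: tape roll, box cutter, can, marker or timer (distance of any of tape_roll, box_cutter, soda_can, marker, timer from where it was at the start of the episode above 0.02 m).
It also fails if it takes over 48 s, if anything falls off the work surface, if the arm or the gripper's body presses on something with over 40 N, if the wrist force passes 120 N, or if a joint passes its speed limit or range.

## Working session

There is one attempt and no reset: what is moved stays moved. The work goes in short steps, Python scripts to look and compute and a tool call to move; the robot and the scene stay as the last step left them, time stands still between calls to the robot, and variables do not carry over. Pictures are saved under pics/ and viewed, at most 10 in all, crops included, and the job is handed in when it is done.

Besides the shell and the picture viewer there is one more tool, called after "Request:" as name(argument=value, ...) on one line, values as JSON. send_rows: Moves the arm, as the interface text tells. Its arguments: {"type":"object","properties":{"rot":{"type":"array"},"travel":{"type":"array"},"grip":{"type":"array"}},"required":["rot","travel","grip"]}

```bash
mkdir -p pics
python3 - <<'E'
from bench import manip
import cv2,numpy as np
np.set_printoptions(precision=4,suppress=True)
print(manip.get_obs(), manip.grip_depth)
for n in("side","top"):
    f=manip.grab_frame(n); cv2.imwrite(f"pics/{n}0.png",f["image"]); print(n,{k:f[k] for k in f if k!="image"})
E
```

```text
{'clock': 0.0, 'joints': array([-78.4837,  14.8612,  88.0124,  -0.0014,  77.2358, -11.6183]), 'qd': array([ 0.0413,  0.0407,  0.0046, -0.0879, -0.0042,  0.0062]), 'joint_efforts': array([ -0.0002, -44.6027, -29.0574,  -0.0004,   0.0118,   0.    ]), 'ee_pos': array([ 0.216 , -0.5052,  0.2304]), 'tcp_rot': array([-179.8926,   -0.0207,   23.1349]), 'contact_force': array([-0.0097, -0.518 ,  0.247 ]), 'moment': array([-0.0657, -0.0534, -0.0086]), 'finger_force': 0.0, 'grip_width': 0.08550648354830216} 0.0187
side {'fx': 518.9240761492363, 'fy': 518.9240761492363, 'cx': 271.1317573620199, 'cy': 209.33998150408425, 'cam_to_world': array([[ 0.8123,  0.2968, -0.502 , -0.2957],
       [-0.5831,  0.3979, -0.7083, -1.3843],
       [-0.0104,  0.8681,  0.4963,  1.0317],
       [ 0.    ,  0.    ,  0.    ,  1.    ]])}
top {'fx': 383.5491978014292, 'fy': 383.5491978014292, 'cx': 277.6787255115752, 'cy': 208.5693983320069, 'cam_to_world': array([[-0.0187,  0.9984, -0.0542,  0.5335],
       [-0.9998, -0.0183,  0.0078, -0.0961],
       [ 0.0068,  0.0543,  0.9985,  1.1977],
       [ 0.    ,  0.    ,  0.    ,  1.    ]])}
```

View pics/side0.png

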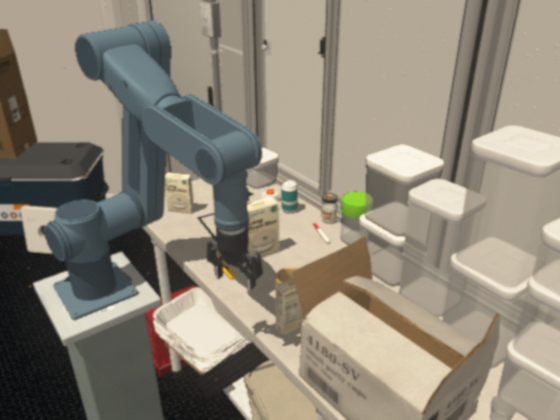

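View pics/top0.png

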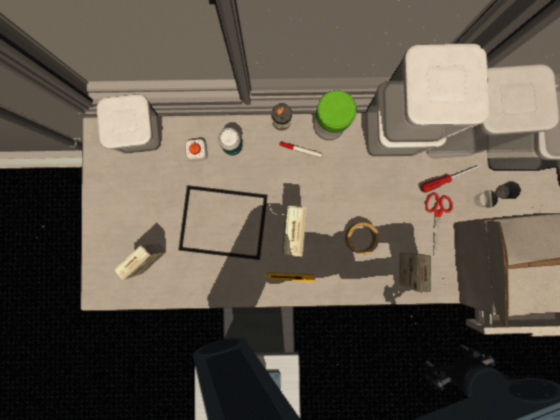

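The side view has the gripper over the scene. The top view shows three carton look-alikes: (293,232), (132,262) and (415,270). The one at (293,232) looks largest and stands between the taped rectangle (about 223,222) and the tape roll (362,238), as described. I'll confirm it in an enlarged crop.

Run:
```python
import cv2,numpy as np
t=cv2.imread("pics/top0.png")
c=t[170:300,170:390]; cv2.imwrite("pics/topc.png",cv2.resize(c,None,fx=3.6,fy=3.6,interpolation=cv2.INTER_CUBIC))
s=cv2.imread("pics/side0.png")
c=s[160:345,140:360]; cv2.imwrite("pics/sidec.png",cv2.resize(c,None,fx=3.2,fy=3.2,interpolation=cv2.INTER_CUBIC))
```

```text
(no output)
```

View pics/topc.png

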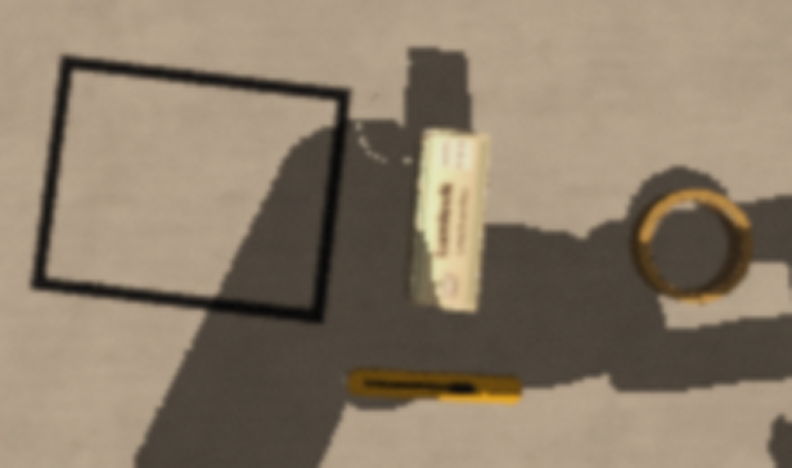

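View pics/sidec.png

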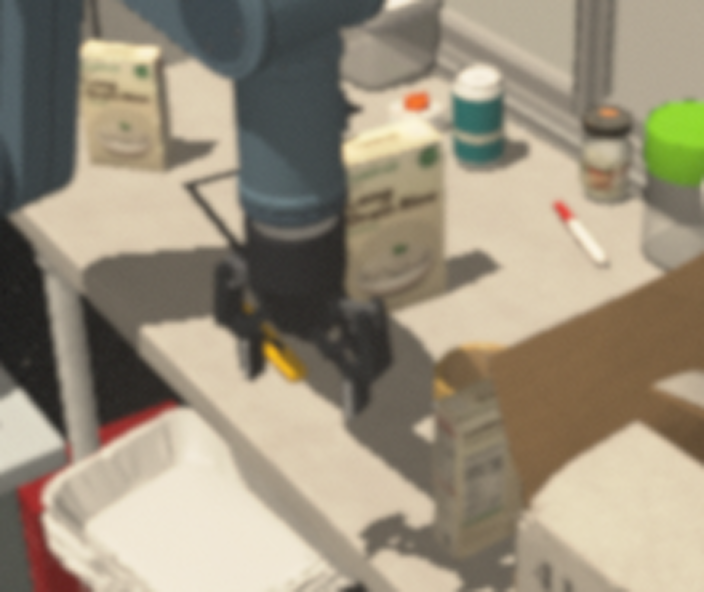

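The carton at top (293,232) and side (about 395,215 in the crop) is clearly the largest of the three, so it's the target. The outline is at crop corners (66,58), (348,92), (322,320) and (35,288), on the +y side. The carton's top face in the crop is (424,130), (489,136), (475,312) and (412,303). The tape roll is at crop (692,247).

```bash
cat > h.py <<'E'
import cv2,numpy as np
from bench import manip
from scipy.spatial.transform import Rotation as R
np.set_printoptions(precision=4,suppress=True)
K={"top":(383.549,277.679,208.569,np.array([[-0.0187,.9984,-.0542,.5335],[-.9998,-.0183,.0078,-.0961],[.0068,.0543,.9985,1.1977]])),
"side":(518.924,271.132,209.34,np.array([[.8123,.2968,-.502,-.2957],[-.5831,.3979,-.7083,-1.3843],[-.0104,.8681,.4963,1.0317]]))}
def ray(n,p,z):
    f,cx,cy,T=K[n]; p=np.atleast_2d(np.asarray(p,float))
    d=np.c_[(p[:,0]-cx)/f,-(p[:,1]-cy)/f,-np.ones(len(p))]@T[:,:3].T
    return T[:2,3]+d[:,:2]*((z-T[2,3])/d[:,2])[:,None]
def proj(n,P):
    f,cx,cy,T=K[n]; c=(np.atleast_2d(P)-T[:,3])@T[:,:3]
    return np.c_[cx-f*c[:,0]/c[:,2],cy+f*c[:,1]/c[:,2]]
def rect(pts):
    (c,s,a)=cv2.minAreaRect((pts*1000).astype(np.float32)); return np.array(c),np.array(s),a
def comp(mask):
    n,l,st,ce=cv2.connectedComponentsWithStats(mask.astype(np.uint8)); return l,st,ce
E
python3 - <<'E'
from h import *
t=cv2.imread("pics/top0.png"); g=t.max(2)
m=(g<45); l,st,ce=comp(m)
i=[i for i in range(1,len(st)) if 60<st[i][2]<110 and 55<st[i][3]<100 and 170<st[i][0]<200]
print(st[i]); ys,xs=np.where(l==i[0]); 
print("outline",rect(ray("top",np.c_[xs,ys],0)))
h=cv2.convexHull(np.c_[xs,ys].astype(np.int32)); print(cv2.boxPoints(cv2.minAreaRect(h)))
hsv=cv2.cvtColor(t,cv2.COLOR_BGR2HSV)
print(t[225,283:308].tolist())
for z in(.197,):
  c=np.array([[424,130],[489,136],[475,312],[412,303]])/3.6+[170-.36,170-.36]; print(c); P=ray("top",c,z); print(P, np.linalg.norm(np.diff(P[[0,1,2,3,0]],axis=0),axis=1))
print("roll",ray("top",[692/3.6+170,247/3.6+170],.048))
# side triangulation of top back-right corner
print(ray("side",[440/3.2+140,128/3.2+160],.197), ray("side",np.array([[443,292],[385,310]])/3.2+[140,160],0))
E
```

```text
[[180 187  86  73 626]]
outline (array([557.9526,  65.0897]), array([250.8831, 201.3894]), 82.23030853271484)
[[179.1671 249.9961]
 [186.8139 185.7635]
 [266.9872 195.308 ]
 [259.3404 259.5405]]
[[55, 65, 73], [49, 59, 68], [71, 90, 98], [123, 157, 164], [152, 195, 202], [167, 213, 219], [181, 226, 227], [183, 229, 228], [175, 222, 226], [148, 192, 209], [109, 147, 172], [106, 142, 170], [136, 178, 204], [154, 200, 221], [144, 188, 212], [123, 164, 191], [129, 171, 198], [146, 189, 215], [147, 191, 215], [137, 182, 201], [131, 174, 192], [134, 171, 191], [137, 164, 183], [137, 160, 178], [137, 159, 177]]
[[287.4178 205.7511]
 [305.4733 207.4178]
 [301.5844 256.3067]
 [284.0844 253.8067]]
[[ 0.5947 -0.1295]
 [ 0.5895 -0.1766]
 [ 0.4626 -0.1637]
 [ 0.4699 -0.1183]] [0.0474 0.1276 0.0459 0.1253]
roll [[ 0.5012 -0.3565]]
[[ 0.6024 -0.1546]] [[ 0.5956 -0.168 ]
 [ 0.525  -0.1583]]
```

```bash
cat >> h.py <<'E'
C=np.array([.558,.065]); A=np.deg2rad(82.2); d=np.array([np.cos(A),np.sin(A),0])
def Rt(lean,a=A):
    L=np.deg2rad(lean); dd=np.array([np.cos(a),np.sin(a),0])
    z=dd*np.sin(L)+np.array([0,0,-np.cos(L)]); y=np.cross(dd,[0,0,1]); return np.c_[np.cross(y,z),y,z]
def at(u,z,v=0): return np.r_[C+u*d[:2]+v*np.array([-d[1],d[0]]),z]
def move(P,Q,show=1):
    o=manip.get_obs(); R0=R.from_euler("xyz",o["tcp_rot"],degrees=True).as_matrix()
    w=R.from_matrix(R0.T@Q).as_rotvec()
    print("t",o["clock"],"pos",o["ee_pos"],"travel",R0.T@(P-o["ee_pos"])/.25,"rot",w/2,"deg",np.rad2deg(np.linalg.norm(w)))
def uv(p): q=np.asarray(p)[:2]-C; return np.array([q@d[:2], q@np.array([-d[1],d[0]])])
E
python3 -c "
from h import *
print(at(-.262,.25)); move(at(-.262,.25),Rt(40))"
```

```text
[ 0.5224 -0.1946  0.25  ]
t 0.1 pos [ 0.216  -0.5053  0.2306] travel [ 1.6154 -0.6615 -0.0761] rot [ 0.179   0.3165 -0.4938] deg 70.27212079891416
```

Request:
send_rows(rot=[[0.03,0.05,-0.08],[0.06,0.1,-0.16],[0.09,0.158,-0.247],[0.09,0.158,-0.247],[0.09,0.158,-0.247]], travel=[[0.2,-0.08,-0.1],[0.4,-0.16,-0.15],[0.6,-0.24,-0.15],[0.8,-0.33,-0.15],[0.8,-0.33,-0.15]], grip=[1,1,1,1,1])

```text
clock: 0.72
ee_pos: [0.3691, -0.3487, 0.2683]
tcp_rot: [-174.2, -20.0, 51.0]
contact_force: [-1.4, -0.7, 0.4]
grip_width: 0.0857
finger_force: 0.0
```

```bash
python3 -c "
from h import *
move(at(-.262,.25),Rt(40)); print(manip.get_obs()['joints'])"
```

```text
t 0.725 pos [ 0.3691 -0.3487  0.2683] travel [0.7882 0.1241 0.3537] rot [ 0.0879  0.158  -0.2452] deg 34.91049246127452
[-66.6755  15.8344  84.5907  14.7723  94.2163 -29.4569]
```

Request:
send_rows(rot=[[0.03,0.05,-0.08],[0.06,0.1,-0.16],[0.088,0.158,-0.245],[0.088,0.158,-0.245],[0.088,0.158,-0.245],[0.088,0.158,-0.245]], travel=[[0.2,0.03,0.09],[0.4,0.06,0.18],[0.6,0.09,0.27],[0.79,0.124,0.354],[0.79,0.124,0.354],[0.79,0.124,0.354]], grip=[1,1,1,1,1,1])

```text
clock: 1.48
ee_pos: [0.5213, -0.1981, 0.2498]
tcp_rot: [-179.9, -39.8, 81.9]
contact_force: [-0.9, 0.3, -1.1]
grip_width: 0.0852
finger_force: 0.0
```

```bash
python3 -c "
from h import *
move(at(-.262,.004),Rt(40)); print(manip.get_obs()['joints'])
im=[]
for n in('top','side'):
    f=manip.grab_frame(n)['image']; cv2.imwrite(f'pics/{n}1.png',f)
    c=f[160:300,230:380] if n=='top' else f[170:290,200:350]
    im.append(cv2.resize(c,(390,364 if n=='top' else 312),interpolation=cv2.INTER_CUBIC))
h=max(i.shape[0] for i in im)
cv2.imwrite('pics/b.png',np.hstack([cv2.copyMakeBorder(i,0,h-i.shape[0],0,0,0) for i in im]))
"
```

```text
t 1.475 pos [ 0.5213 -0.1981  0.2498] travel [-0.6185  0.0034  0.7645] rot [ 0.0011  0.0016 -0.002 ] deg 0.3192525204224742
[-50.6563  27.2257  78.7391  28.7639 101.8852 -43.658 ]
```

View pics/b.png

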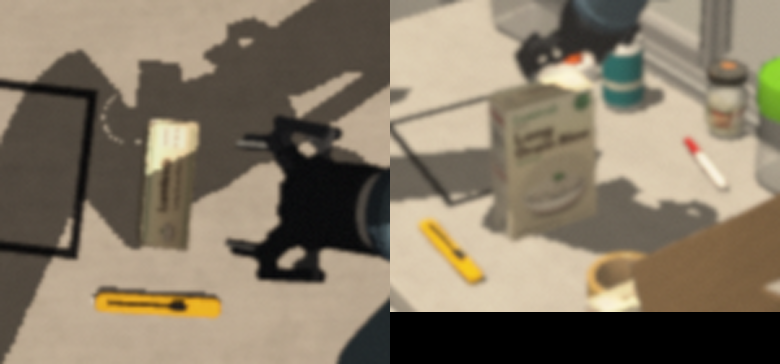

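The crop shows the hand leaned back, clear of the carton. In the top view (left half) the carton's corners are (148,119), (199,122), (187,249) and (142,243). In the side view (right half) its feet are at (495,222), (514,238) and (595,214).

```bash
python3 -c "
from h import *
o=[230-.3,160-.3]
for n,p,z in (('top',[[148,119],[199,122],[187,249],[142,243]],.197),):
  P=ray(n,np.array(p)/2.6+o,z); print(P,[uv(q) for q in P],P.mean(0))
o=[200-.3,170-.3]
P=ray('side',np.array([[105,222],[124,238],[205,214]])/2.6+o,0); print('foot',P,[uv(q) for q in P])
P=ray('side',np.array([[99,97],[118,108],[204,92]])/2.6+o,.197); print('top',P,[uv(q) for q in P])
# height check: back -y corner in both views
Q=ray('top',np.array([[199,122]])/2.6+[229.7,159.7],.197)
"
```

```text
[[ 0.5955 -0.1275]
 [ 0.5915 -0.1787]
 [ 0.4647 -0.1638]
 [ 0.4715 -0.119 ]] [array([-0.1856, -0.0633]), array([-0.2369, -0.0663]), array([-0.2393,  0.0614]), array([-0.194 ,  0.0607])] [ 0.5308 -0.1472]
foot [[ 0.4746 -0.1076]
 [ 0.4748 -0.1533]
 [ 0.5931 -0.172 ]] [array([-0.1823,  0.0592]), array([-0.2276,  0.0528]), array([-0.23 , -0.067])]
top [[ 0.4701 -0.1153]
 [ 0.4741 -0.1529]
 [ 0.5835 -0.184 ]] [array([-0.1906,  0.0626]), array([-0.2272,  0.0536]), array([-0.2432, -0.0591])]
```

Request:
send_rows(rot=[[0,0,0],[0,0,0],[0,0,0],[0,0,0],[0,0,0],[0,0,0],[0,0,0],[0,0,0]], travel=[[-0.1,0,0.12],[-0.2,0,0.25],[-0.3,0,0.37],[-0.4,0,0.49],[-0.5,0,0.62],[-0.57,0,0.7],[-0.61,0.003,0.754],[-0.615,0.003,0.76]], grip=[1,1,1,1,1,1,1,1])

```text
clock: 2.58
ee_pos: [0.5226, -0.1942, 0.0054]
tcp_rot: [-179.9, -39.9, 81.9]
contact_force: [0.1, 0.1, 0.3]
grip_width: 0.0851
finger_force: 0.0
```

```bash
python3 -c "
from h import *
move(at(-.238,.005),Rt(40)); move(at(-.155,.005),Rt(40)); o=manip.get_obs();print(o['contact_force'],o['grip_width'],uv(o['ee_pos']))"
```

```text
t 2.575 pos [ 0.5226 -0.1942  0.0054] travel [ 0.0714 -0.0011  0.062 ] rot [ 0.0014  0.0009 -0.0023] deg 0.32613074793469154
t 2.575 pos [ 0.5226 -0.1942  0.0054] travel [ 0.3261 -0.0029  0.2749] rot [ 0.0014  0.0009 -0.0023] deg 0.32613074793469154
[0.1081 0.1099 0.2838] 0.08509458140437427 [-0.2616 -0.0002]
```

Request:
send_rows(rot=[[0,0,0],[0,0,0],[0,0,0],[0,0,0],[0,0,0],[0,0,0],[0,0,0],[0,0,0],[0,0,0],[0,0,0],[0,0,0],[0,0,0],[0,0,0],[0,0,0],[0,0,0],[0,0,0],[0,0,0],[0,0,0],[0,0,0],[0,0,0]], travel=[[0.018,0,0.015],[0.037,0,0.031],[0.055,0,0.046],[0.067,0,0.057],[0.08,0,0.067],[0.092,0,0.077],[0.104,0,0.087],[0.116,-0.001,0.098],[0.129,-0.001,0.108],[0.141,-0.001,0.118],[0.153,-0.001,0.129],[0.165,-0.001,0.139],[0.178,-0.002,0.149],[0.19,-0.002,0.159],[0.202,-0.002,0.17],[0.214,-0.002,0.18],[0.227,-0.002,0.19],[0.239,-0.002,0.201],[0.248,-0.002,0.208],[0.254,-0.002,0.213]], grip=[1,1,1,1,1,1,1,1,1,1,1,1,1,1,1,1,1,1,1,1])

```text
clock: 5.08
ee_pos: [0.5345, -0.1119, 0.0058]
tcp_rot: [179.9, -39.8, 82.0]
contact_force: [-1.1, -5.5, 4.0]
grip_width: 0.0854
finger_force: 2.9
```

```bash
python3 -c "
from h import *
o=manip.get_obs();print(o['contact_force'],uv(o['ee_pos']))
move(at(-.152,.005),Rt(40))
im=[]
for n in('top','side'):
    f=manip.grab_frame(n)['image']; cv2.imwrite(f'pics/{n}2.png',f)
    c=f[160:300,170:320] if n=='top' else f[150:290,200:350]
    im.append(cv2.resize(c,(390,364),interpolation=cv2.INTER_CUBIC))
cv2.imwrite('pics/c.png',np.hstack(im))
"
```

```text
[-1.1341 -5.4578  4.0309] [-0.1784 -0.0007]
t 5.075 pos [ 0.5345 -0.1119  0.0058] travel [ 0.079  -0.0034  0.0702] rot [ 0.0018  0.0014 -0.0016] deg 0.31425694310583346
```

View pics/c.png

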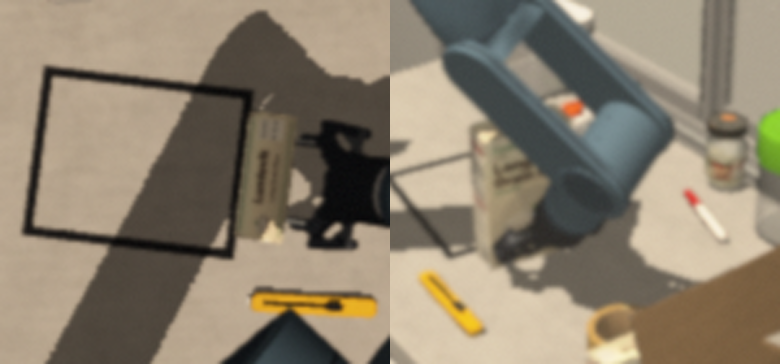

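The carton is upright and has slid to just about the near tape. Its top face in the left half has corners (252,111), (294,115), (281,243) and (238,238).

```bash
python3 -c "
from h import *
P=ray('top',np.array([[252,111],[294,115],[281,243],[238,238]])/2.6+[169.7,159.7],.197); print([uv(q) for q in P],uv(P.mean(0)))
P=ray('top',np.array([[45,68],[252,93],[232,257],[24,233]])/2.6+[169.7,159.7],0); print([uv(q) for q in P],uv(P.mean(0)))
P=ray('side',np.array([[475,240],[491,266]])/2.6-[150,0]+[199.7,149.7],0); print([uv(q) for q in P])
"
```

```text
[array([-0.1327, -0.0651]), array([-0.1751, -0.0661]), array([-0.1771,  0.0627]), array([-0.1339,  0.0627])] [-0.1547 -0.0015]
[array([ 0.127 , -0.1007]), array([-0.1242, -0.1   ]), array([-0.1238,  0.0979]), array([0.1262, 0.0986])] [ 0.0013 -0.0011]
[array([-0.0939,  0.0488]), array([-0.1626,  0.056 ])]
```

Request:
send_rows(rot=[[0,0,0],[0,0,0],[0,0,0],[0,0,0],[0,0,0],[0,0,0],[0,0,0],[0,0,0],[0,0,0],[0,0,0],[0,0,0]], travel=[[0.01,0,0.009],[0.022,-0.001,0.019],[0.034,-0.001,0.029],[0.046,-0.002,0.04],[0.058,-0.002,0.051],[0.069,-0.003,0.061],[0.076,-0.003,0.067],[0.079,-0.003,0.07],[0.079,-0.003,0.07],[0.079,-0.003,0.07],[0.079,-0.003,0.07]], grip=[1,1,1,1,1,1,1,1,1,1,1])

```text
clock: 6.55
ee_pos: [0.5374, -0.0857, 0.005]
tcp_rot: [180.0, -39.9, 82.0]
contact_force: [-0.3, -6.0, 3.8]
grip_width: 0.0852
finger_force: 2.6
```

```bash
python3 -c "
from h import *
o=manip.get_obs();print(o['contact_force'],uv(o['ee_pos']))
move(at(-.182,.006),Rt(40))
im=[]
for n in('top','side'):
    f=manip.grab_frame(n)['image']; cv2.imwrite(f'pics/{n}3.png',f)
    c=f[160:300,170:320] if n=='top' else f[150:290,200:350]
    im.append(cv2.resize(c,(390,364),interpolation=cv2.INTER_CUBIC))
cv2.imwrite('pics/d.png',np.hstack(im))
"
```

```text
[-0.3247 -5.9506  3.7885] [-0.152  -0.0001]
t 6.55 pos [ 0.5374 -0.0857  0.005 ] travel [-0.0895  0.0002 -0.0798] rot [ 0.0017  0.0012 -0.0016] deg 0.3061814595575058
```

View pics/d.png

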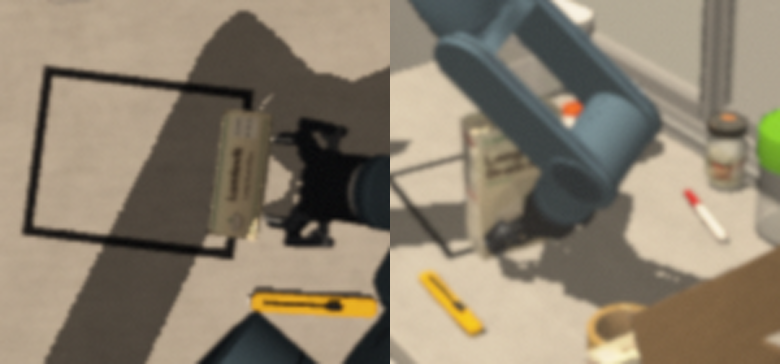

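Request:
send_rows(rot=[[0,0,0],[0,0,0],[0,0,0],[0,0,0],[0,0,0],[0,0,0],[0,0,0],[0,0,0],[0,0,0]], travel=[[-0.03,0,-0.027],[-0.06,0,-0.054],[-0.09,0,-0.08],[-0.04,0,-0.14],[0.06,0,-0.26],[0.16,0,-0.38],[0.26,0,-0.497],[0.309,0,-0.555],[0.309,0,-0.555]], grip=[1,1,1,1,1,1,1,1,1])

```text
clock: 7.78
ee_pos: [0.5334, -0.1151, 0.1621]
tcp_rot: [179.8, -39.8, 82.1]
contact_force: [0.8, 0.2, -0.3]
grip_width: 0.0852
finger_force: 0.0
```

```bash
python3 -c "
from h import *
o=manip.get_obs();print(o['contact_force'],uv(o['ee_pos']))
move(at(-.152,.16),Rt(40));move(at(-.085,.16),Rt(40))
P=ray('top',np.array([[224,109],[269,112],[258,240],[208,236]])/2.6+[169.7,159.7],.197); print([uv(q) for q in P],uv(P.mean(0)))
im=[]
for n in('top','side'):
    f=manip.grab_frame(n)['image']; cv2.imwrite(f'pics/{n}4.png',f)
    c=f[160:300,170:320] if n=='top' else f[150:290,200:350]
    im.append(cv2.resize(c,(390,364),interpolation=cv2.INTER_CUBIC))
cv2.imwrite('pics/e.png',np.hstack(im))
"
```

```text
[ 0.751   0.2288 -0.324 ] [-0.1818 -0.0001]
t 7.775 pos [ 0.5334 -0.1151  0.1621] travel [ 0.086  -0.0007  0.0827] rot [ 0.0023  0.0021 -0.0007] deg 0.36382312196561467
t 7.775 pos [ 0.5334 -0.1151  0.1621] travel [ 0.2921 -0.0018  0.2541] rot [ 0.0023  0.0021 -0.0007] deg 0.36382312196561467
[array([-0.1045, -0.0638]), array([-0.1498, -0.0661]), array([-0.154 ,  0.0624]), array([-0.1039,  0.0643])] [-0.1281 -0.0008]
```

View pics/e.png

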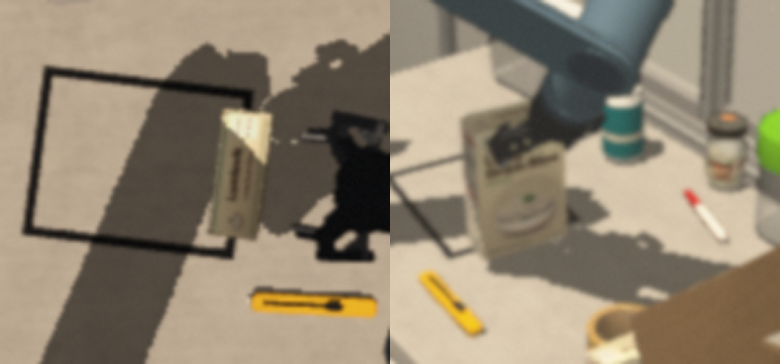

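The carton stands upright at u of about -0.127, with its leading foot about 27 mm inside the near edge. Nothing is touching it, so I'll tip it now.

Request:
send_rows(rot=[[0,0,0],[0,0,0],[0,0,0],[0,0,0],[0,0,0],[0,0,0],[0,0,0],[0,0,0],[0,0,0],[0,0,0],[0,0,0],[0,0,0],[0,0,0],[0,0,0],[0,0,0],[0,0,0],[0,0,0],[0,0,0]], travel=[[0.036,0,0.031],[0.066,0,0.057],[0.09,0,0.078],[0.114,0,0.099],[0.138,0,0.12],[0.162,0,0.141],[0.186,0,0.162],[0.21,0,0.183],[0.234,0,0.204],[0.258,-0.001,0.225],[0.282,-0.002,0.245],[0.292,-0.002,0.254],[0.292,-0.002,0.254],[0.292,-0.002,0.254],[0.292,-0.002,0.254],[0.292,-0.002,0.254],[0.292,-0.002,0.254],[0.292,-0.002,0.254]], grip=[1,1,1,1,1,1,1,1,1,1,1,1,1,1,1,1,1,1])

```text
clock: 10.12
ee_pos: [0.546, -0.019, 0.1589]
tcp_rot: [-180.0, -39.9, 81.9]
contact_force: [0.0, 0.0, -0.1]
grip_width: 0.0856
finger_force: 0.0
```

```bash
python3 -c "
from h import *
o=manip.get_obs();print(o['contact_force'],uv(o['ee_pos']),o['ee_pos'])
im=[]
for n in('top','side'):
    f=manip.grab_frame(n)['image']; cv2.imwrite(f'pics/{n}5.png',f)
    c=f[160:300,170:320] if n=='top' else f[150:290,200:350]
    im.append(cv2.resize(c,(390,364),interpolation=cv2.INTER_CUBIC))
cv2.imwrite('pics/f.png',np.hstack(im))
"
```

```text
[ 0.0349  0.0469 -0.0864] [-0.0849  0.0005] [ 0.546  -0.019   0.1589]
```

View pics/f.png

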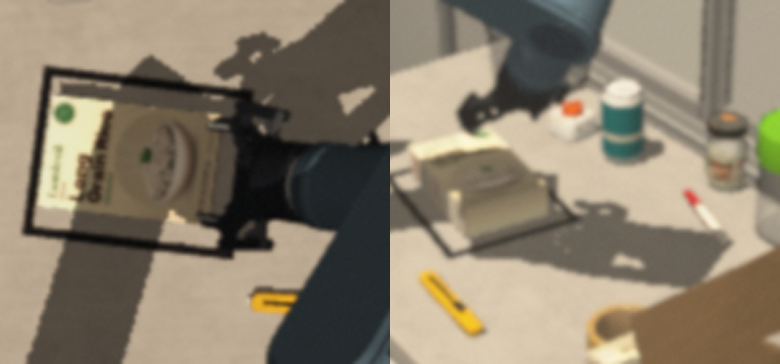

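The carton lies flat inside the rectangle: its far end in the top view is at about x=40–55, against the tape's outer edge at 24–45. I'll draw the hand clear and check the margins.

Request:
send_rows(rot=[[0,0,0],[0,0,0],[0,0,0],[0,0,0],[0,0,0],[0,0,0]], travel=[[0,0,-0.15],[0,0,-0.3],[0,0,-0.45],[0,0,-0.6],[0,0,-0.7],[0,0,-0.7]], grip=[1,1,1,1,1,1])

```text
clock: 10.98
ee_pos: [0.5308, -0.1314, 0.2942]
tcp_rot: [179.8, -39.8, 82.0]
contact_force: [0.2, 0.7, 0.3]
grip_width: 0.0855
finger_force: 0.0
```

```bash
python3 -c "
from h import *
im=[]
for n in('top','side'):
    f=manip.grab_frame(n)['image']; cv2.imwrite(f'pics/{n}6.png',f)
    c=f[160:300,170:320] if n=='top' else f[150:290,200:350]
    im.append(cv2.resize(c,(390,364),interpolation=cv2.INTER_CUBIC))
cv2.imwrite('pics/g.png',np.hstack(im))
"
```

```text
(no output)
```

View pics/g.png

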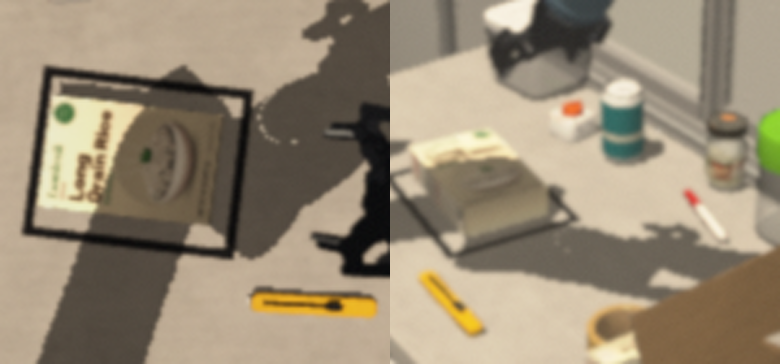

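The carton lies flat inside the tape, with its upper face corners at (52,94), (224,113), (212,222) and (36,208). The hand is clear.

```bash
python3 -c "
from h import *
P=ray('top',np.array([[52,94],[224,113],[212,222],[36,208]])/2.6+[169.7,159.7],.054); print([uv(q) for q in P])
P=ray('side',np.array([[411,150],[463,236],[550,208]])/2.6-[150,0]+[199.7,149.7],.02); print([uv(q) for q in P])"
```

```text
[array([ 0.1021, -0.0672]), array([-0.0967, -0.0687]), array([-0.0981,  0.0568]), array([0.1033, 0.0644])]
[array([0.1528, 0.0438]), array([-0.1051,  0.0708]), array([-0.0981, -0.0664])]
```

The carton spans u from -0.098 to 0.103 and v within ±0.069, so it's well inside the limits of ±0.1305 and ±0.1055.

```bash
python3 -c "
from bench import manip
print(manip.hand_in())"
```

```text
the job is handed in; nothing more can be done
None
```

The carton was slid upright over the near tape, tipped forward, and now lies flat inside the taped rectangle by about 25 mm at each end and 34 mm at each side; the hand is clear and the job is handed in (no verdict was returned).

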